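# Put the press plates away in the cedar box

### The job

Put the crystal press's loose aluminium plates away in the cedar watch box: first swing its lid up until it stands upright, then stack every plate from the yellow mat flat and squarely on the screwed-down plate of its own length, edges lined up, so that the box holds one neat pile of long plates and one of short ones. Leave the lid standing open. Leave the loupe and the white die standing where they are.

Things in the scene. Friction and masses are not known exactly. Their poses are not given: they have to be found in the camera images.
- box: Fixed, open-topped cedar watch box, 220 (x) x 320 (y) x 62 high, walls and floor 7 thick. Origin: centre of its underside, on the worktop. Its x axis points away from the robot (turned up to 8 degrees); the lid is hinged on its +x rim.
- lid (a joint): Cedar lid, a 220 x 320 x 8 mm board hinged on the box's far (+x) rim. Rad: 0 shut, 1.57 upright, 1.9 fully open; starts half shut, hanging over the box. Stiff hinge: it stays where left; 3 to 6 N pushed level at the free edge, away from the robot, swings it up. A brass knob (20 mm across, 24 high) stands on its outer (upper) face midway along y, 25 mm from the free edge.
- lid_hinge (a point): Point on the lid's hinge line midway along y, 62.5 mm above the worktop; it lies on the underside of the shut lid. Axes are the lid's: -x runs from the hinge to the free edge, z is the outward normal of the outer face.
- lid_edge (a point): Middle of the lid's free edge on its outer face, 220 mm from the hinge and up to 282 mm above the worktop (lid frame -220, 0, 8 mm from lid_hinge).
- mat: Fixed yellow silicone mat 230 (x) x 450 (y) x 3 mm on which the loose plates lie. Origin: centre of its underside.
- base_long: Long aluminium plate 66 (x) x 36 (y) x 10 mm screwed flat to the box floor, foot of the long pile; two dark screw heads. Underside 7 mm, top 17 mm above the worktop. Long side along the box's x, 10 mm nearer the robot than the box's centre and 66 mm to one side of it in y (long and short change sides). Origin: centre of its underside.
- long1: Loose long aluminium plate, 66 (x) x 36 (y) x 10 mm, about 64 g, plain and alike on both faces, lying flat on the yellow mat. Origin: centre of its underside; z up. Three or four of the four long plates are present.
- long2: Loose long aluminium plate, 66 (x) x 36 (y) x 10 mm, about 64 g, plain and alike on both faces, lying flat on the yellow mat. Origin: centre of its underside; z up. Three or four of the four long plates are present.
- long3: Loose long aluminium plate, 66 (x) x 36 (y) x 10 mm, about 64 g, plain and alike on both faces, lying flat on the yellow mat. Origin: centre of its underside; z up. Three or four of the four long plates are present.
- long4: Loose long aluminium plate, 66 (x) x 36 (y) x 10 mm, about 64 g, plain and alike on both faces, lying flat on the yellow mat. Origin: centre of its underside; z up. Three or four of the four long plates are present.
- base_short: Short aluminium plate 46 (x) x 36 (y) x 10 mm screwed flat to the box floor, foot of the short pile; two dark screw heads. Underside 7 mm, top 17 mm above the worktop. Long side along the box's x, 10 mm nearer the robot than the box's centre and 66 mm to one side of it in y (long and short change sides). Origin: centre of its underside.
- short1: Loose short aluminium plate, 46 (x) x 36 (y) x 10 mm, about 45 g, plain and alike on both faces, lying flat on the yellow mat. Origin: centre of its underside; z up. Three or four of the four short plates are present.
- short2: Loose short aluminium plate, 46 (x) x 36 (y) x 10 mm, about 45 g, plain and alike on both faces, lying flat on the yellow mat. Origin: centre of its underside; z up. Three or four of the four short plates are present.
- short3: Loose short aluminium plate, 46 (x) x 36 (y) x 10 mm, about 45 g, plain and alike on both faces, lying flat on the yellow mat. Origin: centre of its underside; z up. Three or four of the four short plates are present.
- short4: Loose short aluminium plate, 46 (x) x 36 (y) x 10 mm, about 45 g, plain and alike on both faces, lying flat on the yellow mat. Origin: centre of its underside; z up. Three or four of the four short plates are present.
- loupe: Chrome loupe standing on the mat, 34 mm across, 26 high, 90 g; leave it alone. Origin: centre of its underside.
- die: White nylon press die standing beyond the mat, 28 mm across, 22 high, 50 g; leave it alone. Origin: centre of its underside.
There are look-alikes about, which are no part of the job. Leave any orange look-alike of the long4 alone.

How it is judged:
On the way, in this order (a step that is already met when the one before it is completed fails the run):
1. the lid stands open, upright or further (over 1.4 rad) (value of joint lid above 1.4 rad), for 0.2 s.
2. every plate present lies flat, squarely and released on the pile of its own length (horizontal distance between each of long1, long2, long3, long4 and base_long below 0.006 m and angle between the x axis of each of long1, long2, long3, long4 and the x axis of base_long, either way round below 0.12 rad and angle between the z axis of each of long1, long2, long3, long4 and the z axis of base_long, either way round below 0.06 rad and z of long1 in the frame of base_long between 0.007 and 0.054 m and z of long2 in the frame of base_long between 0.007 and 0.054 m and z of long3 in the frame of base_long between 0.007 and 0.054 m and z of long4 in the frame of base_long between 0.007 and 0.054 m and horizontal distance between each of short1, short2, short3, short4 and base_short below 0.006 m and angle between the x axis of each of short1, short2, short3, short4 and the x axis of base_short, either way round below 0.12 rad and angle between the z axis of each of short1, short2, short3, short4 and the z axis of base_short, either way round below 0.06 rad and z of short1 in the frame of base_short between 0.007 and 0.054 m and z of short2 in the frame of base_short between 0.007 and 0.054 m and z of short3 in the frame of base_short between 0.007 and 0.054 m and z of short4 in the frame of base_short between 0.007 and 0.054 m and contact force between the fingers and long1 below 0.1 N and contact force between the fingers and long2 below 0.1 N and contact force between the fingers and long3 below 0.1 N and contact force between the fingers and long4 below 0.1 N and contact force between the fingers and short1 below 0.1 N and contact force between the fingers and short2 below 0.1 N and contact force between the fingers and short3 below 0.1 N and contact force between the fingers and short4 below 0.1 N), for 0.3 s.
At the end, for the whole second after the job is handed in: Every long plate present is piled on the long base plate and every short one on the short base plate: centre within 6 mm of the base plate's centre, sides within 7 degrees of parallel, flat within 3.4 degrees (either face up), at rest; the lid stands open, over 1.4 rad (horizontal distance between each of long1, long2, long3, long4 and base_long below 0.006 m and angle between the x axis of each of long1, long2, long3, long4 and the x axis of base_long, either way round below 0.12 rad and angle between the z axis of each of long1, long2, long3, long4 and the z axis of base_long, either way round below 0.06 rad and z of long1 in the frame of base_long between 0.007 and 0.054 m and z of long2 in the frame of base_long between 0.007 and 0.054 m and z of long3 in the frame of base_long between 0.007 and 0.054 m and z of long4 in the frame of base_long between 0.007 and 0.054 m and horizontal distance between each of short1, short2, short3, short4 and base_short below 0.006 m and angle between the x axis of each of short1, short2, short3, short4 and the x axis of base_short, either way round below 0.12 rad and angle between the z axis of each of short1, short2, short3, short4 and the z axis of base_short, either way round below 0.06 rad and z of short1 in the frame of base_short between 0.007 and 0.054 m and z of short2 in the frame of base_short between 0.007 and 0.054 m and z of short3 in the frame of base_short between 0.007 and 0.054 m and z of short4 in the frame of base_short between 0.007 and 0.054 m and linear speed of each of long1, long2, long3, long4, short1, short2, short3, short4 below 0.02 m/s and value of joint lid above 1.4 rad); the robot touches nothing.
It fails at once if the loupe or the white die is moved more than 60 mm or tipped over (distance of any of loupe, die from where it was at the start of the episode above 0.06 m or angle between any of loupe, die's own z axis and vertical above 0.8 rad).
Of long1, long2, long3, long4 only 3 to 4 are there at a start; the rules pass over those that are not, and their reading is None.
Of short1, short2, short3, short4 only 3 to 4 are there at a start; the rules pass over those that are not, and their reading is None.
At some moment in a run one of long1, long2, long3, long4, short1, short2, short3, short4 may be knocked a few centimetres aside while the robot is not near it.
Once in a run the grip may slacken for a moment while it holds something.
It also fails if it takes over 210 s, if anything falls off the work surface, if the arm or the gripper's body presses on something with over 40 N, if the wrist force passes 120 N, or if a joint passes its speed limit or range.

### The arm

A 7-joint arm with a two-finger parallel gripper is mounted at the origin on the work surface. World frame = base frame: x ahead of the robot, y to its left, z up, the work surface at z = 0. Lengths are in m, angles in rad, forces in N, time in s.
With the tool pointing down it reaches from about 0.425 to 0.875 m from the base axis. Payload 8.4 kg.
Tool frame: the origin (TCP) lies midway between the tips of the shut fingers; the grasp point (between the pads) lies arm.tcp_to_grasp behind it (arm.tcp_to_grasp is the distance from the TCP to the grasp point, in m); z points along the fingers, y is the direction in which the jaws open and shut (so a half turn about z gives the same grasp; the last joint's range is limited). The gripper opens to 87 mm and grips with 3 to 60 N. Pads are 19 mm wide; open, the fingers measure 117 mm over their backs; the gripper's body (75 mm by 190 mm) begins 51 mm behind the grasp point.
Start: joints at [1.201, 0.333, 0.04, 1.465, -0.013, 1.343, -0.059], TCP at [0.174, -0.626, 0.223] pointing down, gripper open.
Joint ranges: [-2.58, 2.58], [-0.38, 2.09], [-1.3, 1.39], [0.25, 2.4], [-1.5, 4.64], [0.08, 2.09], [-2.65, 2.65]. Speed limits (rad/s): [2.22, 2.22, 2.79, 2.79, 3.14, 3.14, 3.14].

### API

Orientations are given as a unit quaternion [x, y, z, w].
In Python, from plant import arm, inverse_kinematics, optics, order gives the robot as it stands. The module is installed in compiled form; this text tells all that it offers. Calls block until the motion is done:
- arm.move_to(position, orientation): joint-space move of the TCP to a pose.
- arm.move_l(position, rot=None, feed=0.15): straight line of the TCP; rot=None keeps the orientation; feed is the mean speed in m/s.
- arm.move_joints(angles): joint-space move.
- arm.set_gripper(opening): finger opening in m; the grip force is fixed at half the most; returns when the fingers have stopped.
- arm.wait(seconds).
- inverse_kinematics(position, orientation): joint angles nearest the present ones, or None.
- arm.state(): the state.
- optics.grab_frame(name): name is "side" or "top"; returns the picture (480x640x3 uint8, red, green, blue); there is no depth.
- optics.calibration(name): a dict with "K" (3x3 intrinsics, pixels), "world_from_camera" (4x4, takes a point from camera to world coordinates). Camera axes: x right, y up, looking along -z (the intrinsics and any distortion apply to the point x, -y, -z); pixel columns grow to the right and rows downward; lengths in m; the calibration is good to about 2 mm. A picture is of the moment at which its call begins. calibration takes no time and is no camera call.
A pose or a line that the arm cannot do raises arm.IKError and nothing moves.
- order.close_job(): hands the job in, once; it reports no verdict.
The state is a dict: "clock": time; "qpos": joint angles; "dq": joint speeds; "joint_torque": joint torques, N m; "eef_pos": TCP position; "eef_rot": TCP orientation; "force": force on the tool from outside, world axes, zero at the start; "wrist_torque": the same for the moment, N m; "width": finger opening in m.
Only numpy, scipy, OpenCV 4.12 (cv2) and the standard library are available. Lean on these libraries where they do the work, as an engineer would, in place of code of your own. Each camera call takes 0.05 s, during which the arm holds its last target. There are 200 camera calls.

## Working session

There is one attempt and no reset: what is moved stays moved. The work goes in short steps, each a Python script; the robot and the scene stay as the last script left them, time stands still between calls to the robot, and variables do not carry over. Pictures are saved under pics/ and viewed, about 12 in all and at most 16, crops included, and the job is handed in when it is done.

```bash
mkdir -p pics && ls
python3 - <<'E'
from plant import arm, optics
import cv2, numpy as np
for n in ("side","top"):
    im=optics.grab_frame(n); cv2.imwrite(f"pics/{n}0.png",im[:,:,::-1])
    c=optics.calibration(n); print(n,np.round(c["K"],2).tolist(),np.round(c["world_from_camera"],4).tolist(),[k for k in c])
s=arm.state(); print({k:np.round(v,3).tolist() for k,v in s.items()}, arm.tcp_to_grasp)
E
```

```text
pics
side [[508.74, 0.0, 319.7], [0.0, 508.74, 241.32], [0.0, 0.0, 1.0]] [[0.9641, 0.1392, -0.2262, 0.2992], [-0.2654, 0.5419, -0.7975, -0.922], [0.0116, 0.8289, 0.5593, 0.6431], [0.0, 0.0, 0.0, 1.0]] ['K', 'world_from_camera']
top [[532.21, 0.0, 321.83], [0.0, 532.21, 237.72], [0.0, 0.0, 1.0]] [[0.0243, 0.9864, -0.1626, 0.3382], [-0.9997, 0.0232, -0.0088, -0.1135], [-0.0049, 0.1628, 0.9866, 1.2015], [0.0, 0.0, 0.0, 1.0]] ['K', 'world_from_camera']
{'clock': 0.1, 'qpos': [1.201, 0.334, 0.04, 1.466, -0.013, 1.343, -0.059], 'dq': [-0.0, -0.001, -0.0, -0.002, 0.0, -0.001, -0.0], 'joint_torque': [0.005, -65.782, 1.34, -40.471, -0.06, 0.041, 0.0], 'eef_pos': [0.174, -0.626, 0.222], 'eef_rot': [0.991, 0.135, -0.0, -0.001], 'force': [-0.279, -0.243, -1.276], 'wrist_torque': [-0.042, -0.041, -0.013], 'width': 0.087} 0.0187
```

View pics/top0.png

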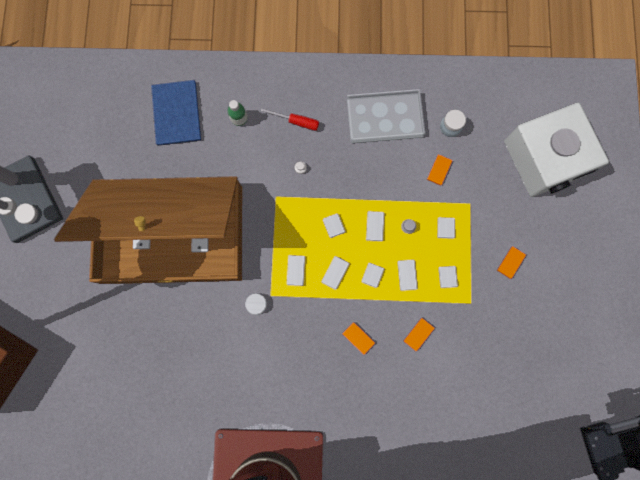

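View pics/side0.png

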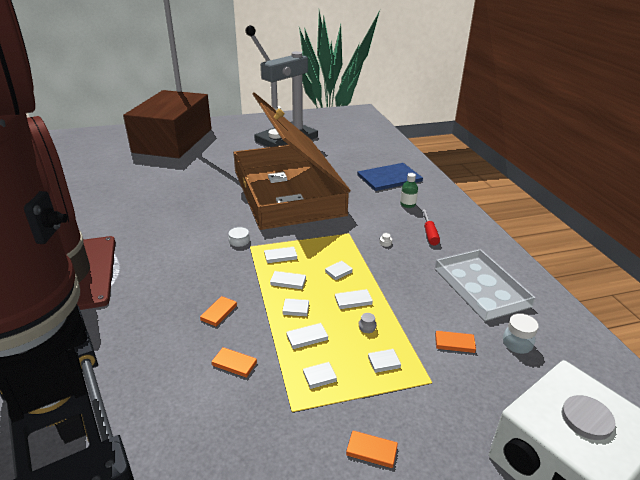

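The top view shows eight aluminium plates on the mat.
- **Long:** (375,226), (296,270), (336,272), (407,275).
- **Short:** (334,225), (446,228), (373,275), (448,277).

Look-alikes and things to leave alone:
- Four orange plates, all off the mat: (440,170), (512,263), (360,338), (420,334).
- The loupe at (409,226).
- The white die, either (301,168) or the white pot at (256,304). I'll avoid both.

The lid is about half open, with its free edge near row 238 and the knob at (140,223). I'll choose grey-white objects on the yellow only.

```bash
cat > h.py <<'E'
import numpy as np, cv2
from plant import arm, inverse_kinematics, optics, order
from scipy.spatial.transform import Rotation as R
def ray(n,uv):
    c=optics.calibration(n);T=c["world_from_camera"];K=c["K"]
    p=np.linalg.inv(K)@np.r_[uv,1.]
    return T[:3,3],T[:3,:3]@np.array([p[0],-p[1],-p[2]])
def plane(n,uv,z):
    o,d=ray(n,uv);return o+d*(z-o[2])/d[2]
def proj(n,P):
    c=optics.calibration(n);T=c["world_from_camera"]
    p=T[:3,:3].T@(np.asarray(P)-T[:3,3]);q=c["K"]@np.array([p[0],-p[1],-p[2]]);return q[:2]/q[2]
def tri(ua,ub):
    (o1,d1),(o2,d2)=ray("top",ua),ray("side",ub)
    A=np.c_[d1,-d2];s=np.linalg.lstsq(A,o2-o1,rcond=None)[0]
    a,b=o1+d1*s[0],o2+d2*s[1];return (a+b)/2,np.linalg.norm(a-b)
def rects(im,z,thr=170,roi=None,amin=120):
    """bright grey blobs in the top view -> list of (x,y,yaw,L,W,u,v) on plane z"""
    f=im.astype(int);m=((f.min(2)>thr)&(f.max(2)-f.min(2)<40)).astype(np.uint8)
    if roi is not None:
        k=np.zeros_like(m);cv2.fillConvexPoly(k,np.int32(roi),1);m*=k
    out=[]
    for c in cv2.findContours(m,cv2.RETR_EXTERNAL,cv2.CHAIN_APPROX_NONE)[0]:
        if cv2.contourArea(c)<amin: continue
        w=np.array([plane("top",p,z)[:2] for p in c[:,0].astype(float)])
        (x,y),(a,b),t=cv2.minAreaRect((w*1000).astype(np.float32))
        t=np.radians(t)
        if b>a:a,b,t=b,a,t+np.pi/2
        t=(t+np.pi/2)%np.pi-np.pi/2
        out.append((x/1000,y/1000,t,a,b,*c[:,0].mean(0)))
    return out
def matroi(): 
    return [(273,198),(471,204),(471,302),(272,296)]
def q(yaw):  # tool down, tool x axis along yaw (jaws open across it)
    return (R.from_euler("z",yaw)*R.from_euler("x",np.pi)).as_quat()
E
python3 - <<'E'
from h import *
im=cv2.imread("pics/top0.png")[:,:,::-1]
for thr in(150,190,215):
  print(thr)
  for r in rects(im,.013,thr,matroi()): print(np.round(r,3))
for uv,z in [((92,282),.062),((242,281),.062),((239,179),.062),((272,198),.003),((471,303),.003),((301,168),.02),((256,304),.02)]: print(uv,plane("top",uv,z))
print("free edge",tri((57,239),(255,93)),tri((221,238),(329,183)),tri((140,222),(280,112)))
for u in [(141,244),(200,245),(336,272),(373,275)]: print(im[u[1]-3:u[1]+4:3,u[0]-3:u[0]+4:3].tolist())
# crop check
c=im[170:320,50:480];cv2.imwrite("pics/crop0.png",cv2.resize(c,None,fx=1.8,fy=1.8,interpolation=2)[:,:,::-1])
for x,y in[(.45,.2),(.6,.2),(.75,.2),(.75,.3)]: print(x,y,[inverse_kinematics([x,y,z],q(t)) is not None for z in(.03,.15,.25,.3) for t in(0,np.pi)])
E
```

```text
150
[ 4.53000e-01 -3.86000e-01  8.80000e-02  4.49800e+01  3.67370e+01
  4.47559e+02  2.76176e+02]
[ 4.53000e-01 -2.18000e-01 -3.45000e-01  4.60630e+01  3.61770e+01
  3.72406e+02  2.74641e+02]
[ 4.55000e-01 -2.95000e-01  9.50000e-02  6.51770e+01  3.69570e+01
  4.06977e+02  2.74535e+02]
[ 4.57000e-01 -1.34000e-01 -4.44000e-01  6.53970e+01  3.60010e+01
  3.34844e+02  2.72234e+02]
[ 4.60000e-01 -4.50000e-02 -2.70000e-02  6.45940e+01  3.60770e+01
  2.95381e+02  2.70000e+02]
[ 5.64000e-01 -3.84000e-01 -1.10000e-02  4.47050e+01  3.62640e+01
  4.45657e+02  2.27313e+02]
[ 5.64000e-01 -1.28000e-01  3.98000e-01  4.53430e+01  3.60240e+01
  3.33213e+02  2.24820e+02]
[ 5.65000e-01 -2.22000e-01 -4.10000e-02  6.51890e+01  3.67470e+01
  3.74679e+02  2.25869e+02]
190
[ 4.53000e-01 -3.86000e-01  8.80000e-02  4.37490e+01  3.38530e+01
  4.47594e+02  2.76219e+02]
[ 4.53000e-01 -2.18000e-01 -3.49000e-01  4.39810e+01  3.28380e+01
  3.72177e+02  2.74565e+02]
[ 4.55000e-01 -2.95000e-01  9.60000e-02  6.40600e+01  3.41040e+01
  4.06963e+02  2.74476e+02]
[ 4.57000e-01 -1.34000e-01 -4.66000e-01  6.33770e+01  3.28
[... 1152 characters left out ...]
 127, 132], [123, 124, 129], [127, 130, 132]], [[125, 127, 131], [124, 124, 128], [127, 127, 131]], [[103, 104, 106], [80, 84, 86], [137, 138, 140]]]
[[[200, 199, 204], [200, 200, 205], [197, 199, 203]], [[200, 200, 206], [198, 200, 204], [197, 198, 202]], [[201, 201, 205], [198, 199, 202], [198, 200, 203]]]
[[[196, 195, 202], [201, 201, 205], [197, 199, 204]], [[197, 197, 202], [196, 196, 201], [199, 198, 202]], [[199, 200, 203], [195, 197, 202], [195, 196, 200]]]
0.45 0.2 [True, True, True, True, True, True, True, True]
0.6 0.2 [True, True, True, True, True, True, True, True]
0.75 0.2 [True, True, True, True, True, True, True, True]
0.75 0.3 [True, True, True, True, True, True, True, True]
```

View pics/crop0.png

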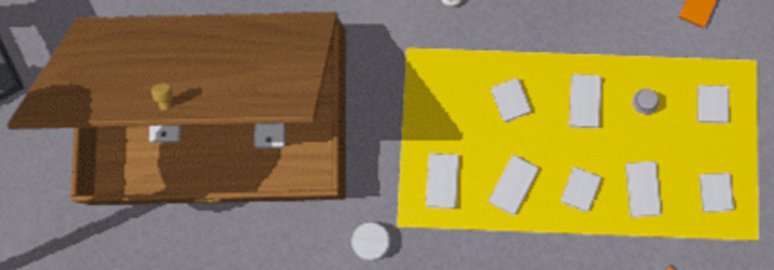

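The sizes found (65×36 and 45×36 mm) match the description, so there are 4 long and 4 short plates. The lid is at about 0.79 rad, its hinge near (0.643, 0.233). Next I open the lid by pushing the inside of its free edge.

Run:
```python
from h import *
by=.03; hx,hy=.643,.232; L=.22
arm.set_gripper(0.0)
arm.move_to([.44,-.1,.25],q(by))
print(arm.state()["clock"])
ux=np.array([np.cos(by),np.sin(by)])
def tcp(a): 
    h=np.array([hx,hy])-ux*(L*np.cos(a)+.012); return [*h,.0625+L*np.sin(a)-.03]
p=tcp(.55);p[2]=.195; print(p)
p[0]=max(p[0],.43); arm.move_l(p,q(by),.25)
for a in (.85,1.05,1.25,1.45,1.6,1.68):
    arm.move_l(tcp(a),feed=.12); s=arm.state(); print(a,np.round(tcp(a),3),np.round(s["eef_pos"],3),np.round(s["force"],1),round(s["clock"],2))
b=np.array(s["eef_pos"]);
arm.move_l([b[0]-.15,b[1],b[2]],feed=.3)
arm.move_l([.45,-.1,.25],feed=.4); print(arm.state()["clock"])
arm.set_gripper(.06)
for n in("top","side"):cv2.imwrite(f"pics/{n}1.png",optics.grab_frame(n)[:,:,::-1])
t,s=[cv2.imread(f"pics/{n}1.png") for n in("top","side")]
cv2.imwrite("pics/c1.png",np.vstack([cv2.resize(t[130:310,20:340],None,fx=2,fy=2)[:, :640],s[60:260,:]]))
```

```text
3.7417
[np.float64(0.44353439833980013), np.float64(0.226014236113275), 0.195]
0.85 [0.486 0.227 0.198] [0.484 0.226 0.199] [-15.4  -5.9  17.3] 5.72
1.05 [0.522 0.228 0.223] [0.522 0.228 0.224] [-0.9  0.6  0. ] 6.23
1.25 [0.562 0.23  0.241] [0.562 0.229 0.241] [-1.  -0.3 -0.8] 6.75
1.45 [0.605 0.231 0.251] [0.604 0.231 0.25 ] [ 0.6  0.  -0.1] 7.27
1.6 [0.637 0.232 0.252] [0.637 0.232 0.252] [ 0.9 -0.1 -1.2] 7.69
1.68 [0.655 0.232 0.251] [0.655 0.232 0.251] [ 0.3  0.1 -0.7] 7.99
9.6333
```

View pics/c1.png

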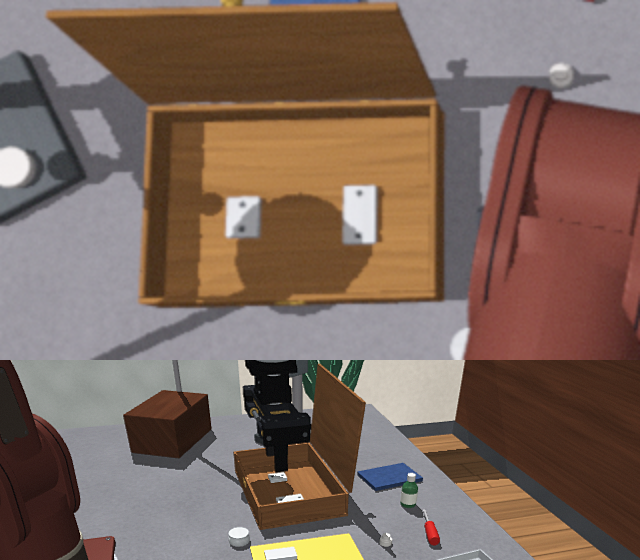

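The lid now stands upright, with its free edge at about (45,137)–(218,133) in the top view. Both base plates are visible, the short one at about (141,238) and the long one at about (200,237). I'll measure the bases and work out the lid angle.

```bash
cat >> h.py <<'E'
BOX=[(92,178),(240,178),(240,285),(90,285)]
E
python3 - <<'E'
from h import *
im=cv2.imread("pics/top1.png")[:,:,::-1]
for thr in(110,130,150,170):
  print(thr)
  for r in rects(im,.017,thr,BOX): print(np.round(r,4))
for uv in((45,137),(218,133)): print(plane("top",uv,.282))
for uv in((94,183.5),(238,181.5),(90,281),(240,280)): print(plane("top",uv,.062))
for r in rects(im,.013,150,matroi()): print(np.round(r,3))
E
```

```text
110
[ 4.254000e-01  1.434000e-01 -1.546900e+00  1.336686e+02  8.902200e+00
  2.109677e+02  2.834516e+02]
[5.233000e-01 3.055000e-01 7.720000e-02 4.732570e+01 3.624970e+01
 1.409706e+02 2.380000e+02]
[5.293000e-01 1.745000e-01 5.940000e-02 6.663240e+01 3.621690e+01
 1.993256e+02 2.369767e+02]
130
[ 4.254000e-01  1.434000e-01 -1.546900e+00  1.336686e+02  8.901400e+00
  2.109677e+02  2.835323e+02]
[5.239000e-01 3.056000e-01 7.720000e-02 4.599580e+01 3.624970e+01
 1.407647e+02 2.378382e+02]
[5.293000e-01 1.745000e-01 5.940000e-02 6.663240e+01 3.621690e+01
 1.995176e+02 2.367412e+02]
150
[5.238000e-01 3.055000e-01 8.210000e-02 4.534260e+01 3.625100e+01
 1.386491e+02 2.359474e+02]
[5.293000e-01 1.745000e-01 5.940000e-02 6.646980e+01 3.621690e+01
 1.994242e+02 2.380202e+02]
170
[  0.5295   0.3153  -0.6183  55.4615  28.7485 138.2545 235.8   ]
[5.289000e-01 1.734000e-01 5.940000e-02 6.506320e+01 3.404830e+01
 2.005325e+02 2.351429e+02]
[0.6629365  0.40077314 0.282     ]
[0.67757113 0.08741524 0.282     ]
[0.63570891 0.40341349 0.062     ]
[0.64757987 0.08494358 0.062     ]
[0.42023688 0.39171695 0.062     ]
[0.43007054 0.06977781 0.062     ]
[ 4.52000e-01 -3.87000e-01  1.14000e-01  4.41980e+01  3.57450e+01
  4.47859e+02  2.77551e+02]
[ 4.55000e-01 -2.97000e-01  4.00000e-02  6.51320e+01  3.62990e+01
  4.07409e+02  2.75159e+02]
[ 5.64000e-01 -3.84000e-01 -1.10000e-02  4.50190e+01  3.63210e+01
  4.45765e+02  2.27500e+02]
[ 5.64000e-01 -2.23000e-01  6.00000e-03  6.48790e+01  3.63850e+01
  3.75741e+02  2.24704e+02]
```

Bases: short at (0.5237, 0.3056), long at (0.5293, 0.1745). They are 131 mm apart against 132 expected, and the yaw is about 0.045. The lid is at about 1.7 rad. I'll place one plate first.

```bash
cat >> h.py <<'E'
BY=.045; BASE={"long":(.5293,.1745),"short":(.5237,.3056)}; ZT=.12
def look(tag=None):
    im=optics.grab_frame("top")
    if tag: cv2.imwrite(f"pics/{tag}.png",im[:,:,::-1])
    return im
def plates(im): return [r for r in rects(im,.013,150,matroi()) if abs(r[4]-36)<3.5 and min(abs(r[3]-45.5),abs(r[3]-65.5))<4]
def kind(r): return "long" if r[3]>55 else "short"
def pick(x,y,t,zb=.003):
    arm.move_l([x,y,ZT],q(t),.33)
    arm.move_l([x,y,zb+.0015],feed=.15)
    arm.set_gripper(.03)
    arm.move_l([x,y,ZT],feed=.3)
    w=arm.state()["width"]; return w
def place(k,n,dx=0,dy=0):
    x,y=BASE[k][0]+dx,BASE[k][1]+dy; zb=.017+.01*n
    arm.move_l([x,y,ZT],q(BY),.33)
    w=arm.state()["width"]; f0=arm.state()["force"][2]
    arm.move_l([x,y,zb+.0085],feed=.2)
    for h in(.0045,.003,.002,.0015,.001):
        arm.move_l([x,y,zb+h],feed=.04); f=arm.state()["force"][2]-f0
        if f>5: break
    arm.set_gripper(.056)
    arm.move_l([x,y,ZT],feed=.25)
    return w,h,f
def pile(im,k,n,thr=120):
    """offset mm and yaw of pile top plate (n plates stacked on base) from the base"""
    b=BASE[k]; z=.017+.01*n; c=proj("top",[*b,z]); s=26
    R_=rects(im,z,thr,[c+[-s,-s],c+[s,-s],c+[s,s],c+[-s,s]])
    return [np.round([(r[0]-b[0])*1e3,(r[1]-b[1])*1e3,r[2]-BY,r[3],r[4]],2).tolist() for r in R_]
E
python3 - <<'E'
from h import *
arm.move_l([.47,.2,.15],q(BY),.3)
P=plates(look("m2")); 
for r in P: print(kind(r),np.round(r,3))
L=[r for r in P if kind(r)=="long"]; r=max(L,key=lambda r:r[1]); t0=arm.state()["clock"]
print("w",pick(*r[:3])); print(place("long",0)); print(arm.state()["clock"]-t0)
arm.move_l([.45,-.1,ZT],feed=.33)
im=look("m3"); print(pile(im,"long",1),pile(im,"short",0)); print(arm.state()["clock"])
cv2.imwrite("pics/c3.png",cv2.resize(im[170:320,50:480],None,fx=1.8,fy=1.8)[:,:,::-1])
E
```

```text
short [ 4.53000e-01 -3.86000e-01  8.30000e-02  4.60050e+01  3.73480e+01
  4.47739e+02  2.76362e+02]
short [ 5.64000e-01 -3.84000e-01 -1.10000e-02  4.50190e+01  3.63210e+01
  4.45765e+02  2.27500e+02]
long [ 5.64000e-01 -2.23000e-01  6.00000e-03  6.48390e+01  3.63850e+01
  3.75851e+02  2.24068e+02]
w 0.035902994553617645
(0.03541329987371697, 0.001, np.float64(9.20017286683552))
7.958299999999998
[[0.03, -0.25, -0.03, 68.15, 38.07]] [[-0.06, -0.03, 0.03, 46.6, 36.26]]
21.2
```

View pics/c3.png

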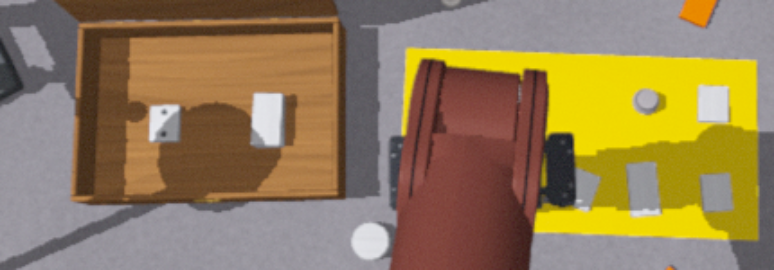

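The long plate sits within 0.3 mm of its base and took 8 s. The arm's shadow darkens some plates on the mat, so I'll detect at two thresholds and loop with checks.

```bash
cat >> h.py <<'E'
def plates(im):
    out=[]
    for thr in(150,125,80,100):
        for r in rects(im,.013,thr,matroi()):
            if abs(r[4]-36)<2.5 and min(abs(r[3]-45.5),abs(r[3]-65.5))<2.5 and all(np.hypot(r[0]-o[0],r[1]-o[1])>.02 for o in out): out.append(r)
    return out
def run(n,count,tag):
    for i in range(count):
        im=look(f"{tag}_{i}"); P=plates(im)
        print([(kind(r)[0],round(r[0],3),round(r[1],3),round(r[2],2)) for r in P])
        if not P: print("none seen"); return n
        r=max(P,key=lambda r:r[1]); k=kind(r)
        w=pick(*r[:3]); im=look(f"{tag}_{i}b")
        c={j:pile(im,j,n[j]) for j in n}; print("picked",k,np.round(r[:5],3),"w",round(w,4),"piles",c)
        if w<.033: print("missed"); return n
        if any(not any(np.hypot(a[0],a[1])<3.2 for a in v) for v in c.values()): print("pile suspicious")
        w,h,f=place(k,n[k]); n[k]+=1
        print("placed",n,round(w,4),h,round(f,1),"t",round(arm.state()["clock"],1))
        if w<.033 or h>.003: print("check"); return n
    return n
E
python3 - <<'E'
from h import *
arm.move_l([.5,.25,ZT],q(BY),.33)
print(run({"long":1,"short":0},3,"r1"))
E
```

```text
[('s', 0.453, -0.386, np.float64(0.11)), ('s', 0.564, -0.384, np.float64(-0.01)), ('s', 0.453, -0.217, np.float64(-0.36)), ('l', 0.455, -0.296, np.float64(0.11)), ('l', 0.456, -0.134, np.float64(-0.44)), ('l', 0.458, -0.045, np.float64(0.02)), ('s', 0.564, -0.129, np.float64(0.4))]
picked long [ 4.5800e-01 -4.5000e-02  2.4000e-02  6.5209e+01  3.5905e+01] w 0.036 piles {'long': [[0.04, -0.15, -0.02, 68.16, 38.06]], 'short': [[-0.45, 0.92, -0.02, 45.8, 36.56]]}
placed {'long': 2, 'short': 0} 0.0353 0.001 9.3 t 29.4
[('s', 0.453, -0.387, np.float64(0.11)), ('l', 0.456, -0.134, np.float64(-0.44)), ('s', 0.564, -0.384, np.float64(-0.01)), ('s', 0.452, -0.218, np.float64(-0.36)), ('l', 0.455, -0.295, np.float64(0.1)), ('s', 0.564, -0.128, np.float64(0.4))]
picked short [ 0.564 -0.128  0.398 45.473 34.688] w 0.0357 piles {'long': [[-0.43, -1.27, 0.02, 71.03, 42.09]], 'short': [[-0.0, -0.03, 0.03, 46.48, 36.25]]}
placed {'long': 2, 'short': 1} 0.036 0.001 8.3 t 37.1
[('s', 0.453, -0.386, np.float64(0.08)), ('s', 0.464, -0.294, np.float64(0.02)), ('s', 0.564, -0.384, np.float64(-0.01)), ('s', 0.453, -0.217, np.float64(-0.36)), ('l', 0.456, -0.134, np.float64(-0.44))]
picked long [ 0.456 -0.134 -0.439 64.378 35.906] w 0.0354 piles {'long': [[-0.39, -1.26, 0.02, 70.93, 42.08]], 'short': [[-8.58, -15.29, 0.03, 61.73, 58.43]]}
pile suspicious
placed {'long': 3, 'short': 1} 0.036 0.001 10.4 t 44.7
{'long': 3, 'short': 1}
```

The short pile reading (62×58 mm) looks odd, so I'll view it. The "short" at (0.464,−0.294) is really the long plate, half in shadow.

Run:
```python
from h import *
arm.move_l([.45,-.1,ZT],q(0),.33)
im=look("m4"); s=optics.grab_frame("side")
print(pile(im,"long",3,150),pile(im,"short",1,150))
a=cv2.resize(im[170:290,80:250],None,fx=3,fy=3,interpolation=2); b=cv2.resize(s[140:230,220:360],None,fx=2,fy=2)
c=np.zeros((360,800,3),np.uint8);c[:,:510]=a;c[:180,510:790]=b;cv2.imwrite("pics/c4.png",c[:,:,::-1])
```

```text
[[-0.0, 0.5, -0.02, 64.83, 36.77]] [[-1.53, -3.66, 0.04, 44.83, 35.94]]
```

View pics/c4.png

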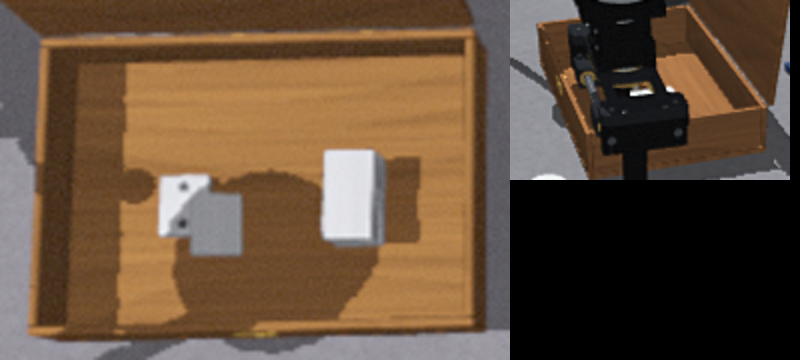

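The short plate that I placed has been knocked aside. It is now at about (152,245) in the top view, about 25 mm to −y, and leaning on the base's edge. The long pile is neat. I'll grip the leaning plate by its ends, put it back on the mat, and carry on from there.

Run:
```python
from h import *
im=cv2.imread("pics/m4.png")[:,:,::-1].astype(int)
g=im.mean(2); sat=im.max(2)-im.min(2)
m=((g>85)&(g<165)&(sat<25)).astype(np.uint8); k=np.zeros_like(m);k[225:262,136:168]=1;m*=k
c=max(cv2.findContours(m,0,1)[0],key=cv2.contourArea)
for z in(.012,.018,.024):
    w=np.array([plane("top",p,z)[:2] for p in c[:,0].astype(float)]).astype(np.float32)*1000
    print(z,cv2.minAreaRect(w),"x",w[:,0].min(),w[:,0].max(),"y",w[:,1].min(),w[:,1].max())
print(im[238:256:4,140:164:3].mean(2).astype(int))
for t in(np.pi/2,-np.pi/2):
    for p in([.507,.273,.01],[.507,.273,.12],[.5,-.05,.12],[.5,-.05,.01]):
        j=inverse_kinematics(p,q(BY+t)); print(None if j is None else np.round(j,2))
```

```text
0.012 ((515.3143920898438, 289.6252746582031), (55.046024322509766, 55.189884185791016), 1.3538165092468262) x 487.59628 542.8782 y 261.38776 316.9396
0.018 ((514.4209594726562, 287.5920104980469), (54.76840591430664, 54.911476135253906), 1.3538888692855835) x 486.84262 541.8457 y 259.4969 314.76852
0.024 ((513.5275268554688, 285.5587158203125), (54.49076843261719, 54.633079528808594), 1.353916049003601) x 486.089 540.81323 y 257.60605 312.59747
[[204 137 139 143 143 142 143  82]
 [127 138 142 144 142 142 141  79]
 [138 138 140 140 144 140 141  83]
 [ 73 109 140 141 143 139 142  79]
 [ 79 101 129 129 133 128 126  81]]
[ 0.17  0.58 -0.93  1.82  0.54  1.02 -0.94]
[ 0.31  0.49 -1.12  1.73  0.47  1.22 -0.89]
[ 0.75  0.2  -0.81  1.91  0.16  1.1  -0.07]
[ 0.71  0.37 -0.79  2.    0.34  0.9  -0.22]
[ 0.28  0.67 -1.1   1.82  0.68  1.08  2.11]
[ 0.29  0.48 -1.09  1.73  0.46  1.21  2.27]
None
[-0.98  0.57  1.22  2.08 -0.67  0.96 -2.49]
```

Run:
```python
from h import *
t=BY+np.pi/2
arm.move_l([.45,-.05,.2],feed=.3)
arm.set_gripper(.075)
arm.move_to([.511,.271,.2],q(t))
arm.move_l([.511,.271,.03],feed=.2); f0=arm.state()["force"][2]
arm.move_l([.511,.271,.0095],feed=.05); print("f",arm.state()["force"]-0*f0)
arm.set_gripper(.03); print("w",arm.state()["width"])
arm.move_l([.511,.271,.12],feed=.15); print("w",arm.state()["width"],arm.state()["clock"])
cv2.imwrite("pics/s5.png",cv2.resize(optics.grab_frame("side")[60:240,180:400],None,fx=3,fy=3)[:,:,::-1])
```

```text
f [-0.31000686  0.443958    0.18453303]
w 0.045269014040685236
w 0.045616835043135975 51.2917
```

View pics/s5.png

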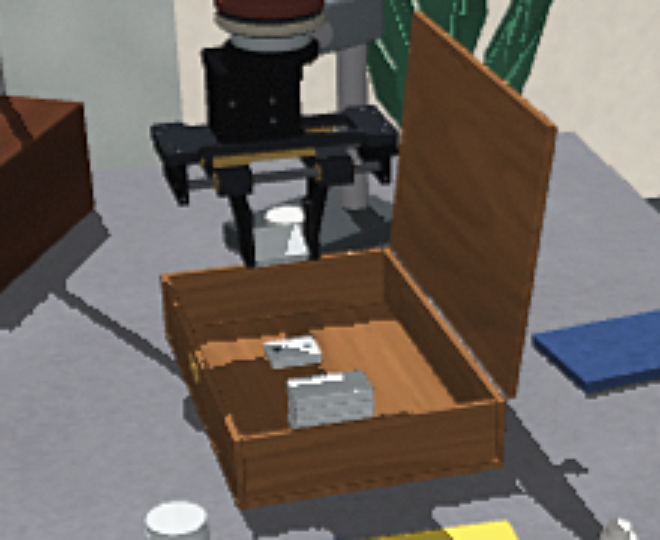

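The plate is held by its ends (width 45.6 mm), and both the base and the long pile look undisturbed. I'll set it on the mat.

Run:
```python
from h import *
t=BY+np.pi/2
arm.move_to([.5,-.05,.15],q(t))
print(arm.state()["width"])
arm.move_l([.5,-.05,.02],feed=.2)
f0=arm.state()["force"][2]
for z in(.012,.009,.007,.0055):
    arm.move_l([.5,-.05,z],feed=.05); f=arm.state()["force"][2]-f0
    if f>4: break
print(z,f)
arm.set_gripper(.06)
arm.move_l([.5,-.05,.15],feed=.25)
arm.move_to([.5,.25,ZT],q(BY))
im=look("m6"); print(arm.state()["clock"])
for r in plates(im): print(kind(r),np.round(r,3))
cv2.imwrite("pics/c6.png",cv2.resize(im[180:320,240:490],None,fx=2.5,fy=2.5)[:,:,::-1])
```

```text
0.045515779453668866
0.0055 0.20223794334586165
57.6917
short [ 4.53000e-01 -3.86000e-01  8.30000e-02  4.60050e+01  3.73480e+01
  4.47739e+02  2.76362e+02]
short [ 4.64000e-01 -2.94000e-01  2.40000e-02  4.71700e+01  3.79360e+01
  4.07714e+02  2.68730e+02]
short [ 5.64000e-01 -3.84000e-01 -1.10000e-02  4.50190e+01  3.63210e+01
  4.45765e+02  2.27500e+02]
short [ 4.53000e-01 -2.17000e-01 -3.49000e-01  4.51030e+01  3.48790e+01
  3.72175e+02  2.74746e+02]
short [ 4.98000e-01 -3.80000e-02  8.90000e-02  4.55380e+01  3.45630e+01
  2.92815e+02  2.53200e+02]
```

View pics/c6.png

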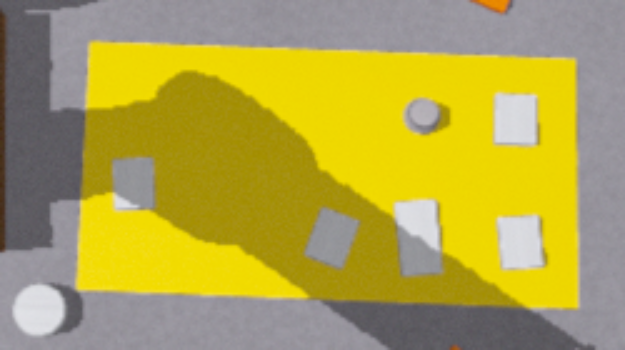

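The plate lies flat on the mat again at (0.498, −0.038). Remaining on the mat: four short plates and the long one at (0.455, −0.296). I'll fix the half-shadow misreading by trying low thresholds first, test it on this picture, then continue.

```bash
sed -i 's/for thr in(150,125,80,100)/for thr in(100,80,125,150)/' h.py
python3 - <<'E'
from h import *
P=plates(cv2.imread("pics/m6.png")[:,:,::-1])
for r in P: print(kind(r),np.round(r[:5],3))
if sorted(kind(r) for r in P)==["long"]+["short"]*4:
    print(run({"long":3,"short":0},2,"r2"))
E
```

```text
short [ 0.453 -0.386  0.083 46.005 37.348]
short [ 0.453 -0.218 -0.358 46.444 36.112]
long [ 0.455 -0.295  0.106 65.721 37.676]
short [ 4.9800e-01 -3.9000e-02  3.6000e-02  4.5598e+01  3.6106e+01]
short [ 5.6400e-01 -3.8400e-01 -1.1000e-02  4.5019e+01  3.6321e+01]
[('s', 0.453, -0.386, np.float64(0.08)), ('s', 0.453, -0.218, np.float64(-0.36)), ('l', 0.455, -0.295, np.float64(0.11)), ('s', 0.498, -0.039, np.float64(0.04)), ('s', 0.564, -0.384, np.float64(-0.01))]
picked short [ 4.9800e-01 -3.9000e-02  3.6000e-02  4.5598e+01  3.6095e+01] w 0.0357 piles {'long': [[-1.04, 0.25, -0.04, 67.43, 37.82]], 'short': [[-0.0, -0.02, 0.03, 46.48, 36.26]]}
placed {'long': 3, 'short': 1} 0.0355 0.001 7.5 t 65.2
[('s', 0.453, -0.386, np.float64(0.08)), ('s', 0.453, -0.218, np.float64(-0.36)), ('l', 0.455, -0.296, np.float64(0.1)), ('s', 0.564, -0.384, np.float64(-0.01))]
picked short [ 0.453 -0.218 -0.358 46.444 36.112] w 0.0362 piles {'long': [[-1.03, -0.9, -0.04, 67.45, 40.12]], 'short': [[0.05, 1.07, 0.03, 47.22, 35.97]]}
placed {'long': 3, 'short': 2} 0.0357 0.001 8.3 t 73.7
{'long': 3, 'short': 2}
```

Run:
```python
from h import *
n=run({"long":3,"short":2},3,"r3"); print(n)
arm.move_l([.45,-.1,.2],feed=.33)
im=look("m7"); s=optics.grab_frame("side"); print(arm.state()["clock"])
for thr in(120,150,180): print(pile(im,"long",n["long"],thr),pile(im,"short",n["short"],thr))
a=cv2.resize(im[170:290,80:250],None,fx=3,fy=3,interpolation=2); b=cv2.resize(s[140:230,220:360],None,fx=2,fy=2)
c=np.zeros((360,800,3),np.uint8);c[:,:510]=a;c[:180,510:790]=b;cv2.imwrite("pics/c7.png",c[:,:,::-1])
```

```text
[('s', 0.453, -0.386, np.float64(0.08)), ('l', 0.455, -0.296, np.float64(0.09)), ('s', 0.564, -0.384, np.float64(-0.01))]
picked long [ 0.455 -0.296  0.091 65.624 37.342] w 0.0358 piles {'long': [[-1.11, 0.41, -0.02, 67.04, 37.64]], 'short': [[-0.35, 0.93, -0.02, 47.32, 35.85]]}
placed {'long': 4, 'short': 2} 0.0354 0.001 7.3 t 82.2
[('s', 0.453, -0.386, np.float64(0.11)), ('s', 0.564, -0.384, np.float64(-0.01))]
picked short [ 5.6400e-01 -3.8400e-01 -1.1000e-02  4.5019e+01  3.6321e+01] w 0.0357 piles {'long': [[-1.77, 0.47, 0.02, 69.98, 37.23]], 'short': [[0.77, 0.95, -0.02, 45.08, 35.85]]}
placed {'long': 4, 'short': 3} 0.0356 0.001 7.1 t 91.3
[('s', 0.453, -0.386, np.float64(0.08))]
picked short [ 0.453 -0.386  0.083 46.005 37.348] w 0.0358 piles {'long': [[-1.77, 0.47, 0.02, 69.98, 37.23]], 'short': [[0.76, 0.86, 0.03, 47.39, 35.38]]}
placed {'long': 4, 'short': 4} 0.0358 0.001 7.8 t 100.7
{'long': 4, 'short': 4}
102.2417
[[-1.76, -0.57, 0.02, 70.24, 39.14]] [[-2.59, 1.3, -0.02, 48.74, 37.94]]
[[-0.6, 0.86, -0.02, 66.51, 37.41]] []
[[0.4, 1.64, 0.02, 65.34, 34.93]] []
```

View pics/c7.png

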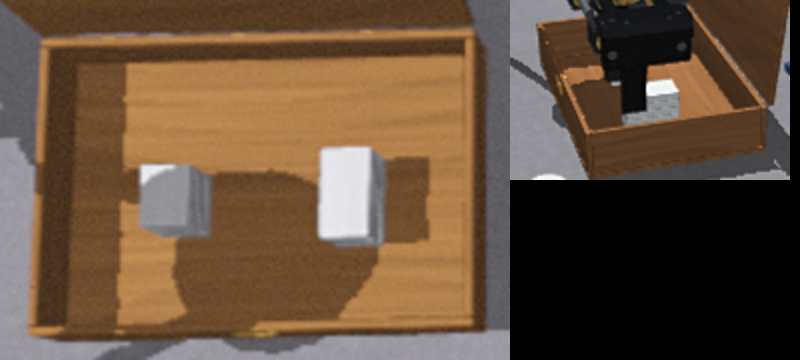

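Both piles are complete: all eight plates placed and nothing left on the mat. I'll move the arm clear and check from the side, with numbers for the shaded short pile.

Run:
```python
from h import *
arm.move_l([.45,-.1,.25],feed=.3)
arm.move_joints([1.201,.333,.04,1.465,-.013,1.343,-.059])
im=look("m8"); s=optics.grab_frame("side"); cv2.imwrite("pics/s8.png",s[:,:,::-1]); print(arm.state()["clock"],np.round(arm.state()["force"],1))
# top faces at z=.057: pixel rectangles expected vs image, drawn
a=cv2.resize(im[185:275,95:235],None,fx=4,fy=4,interpolation=2);b=cv2.resize(s[140:240,215:365],None,fx=4,fy=4,interpolation=2)
for k,L in(("long",.066),("short",.046)):
    for view,img,o in(("top",a,(95,185)),("side",b,(215,140))):
        ex=np.array([np.cos(BY),np.sin(BY)]);ey=np.array([-ex[1],ex[0]])
        pts=[(proj(view,[*(np.array(BASE[k])+sx*ex*L/2+sy*ey*.018),.057])-o)*4+1.5 for sx,sy in((1,1),(1,-1),(-1,-1),(-1,1))]
        cv2.polylines(img,[np.int32(pts)],True,(255,0,0),1)
c=np.zeros((760,600,3),np.uint8);c[:360,:560]=a;c[360:,:]=b
cv2.imwrite("pics/c8.png",cv2.resize(c,None,fx=.78,fy=.78,interpolation=3)[:,:,::-1])
```

```text
104.7917 [ 0.1 -0.4  0.7]
```

View pics/c8.png

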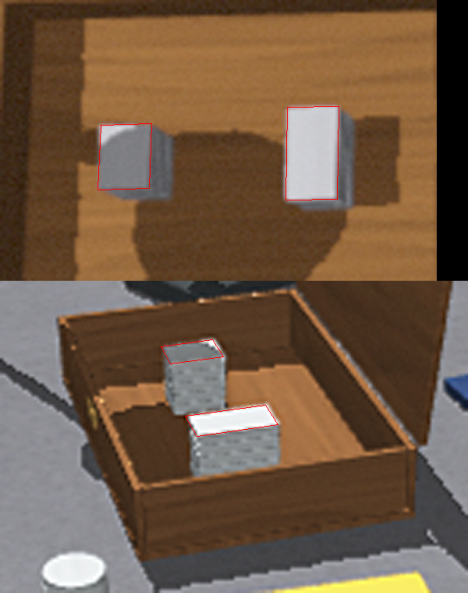

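View pics/m8.png

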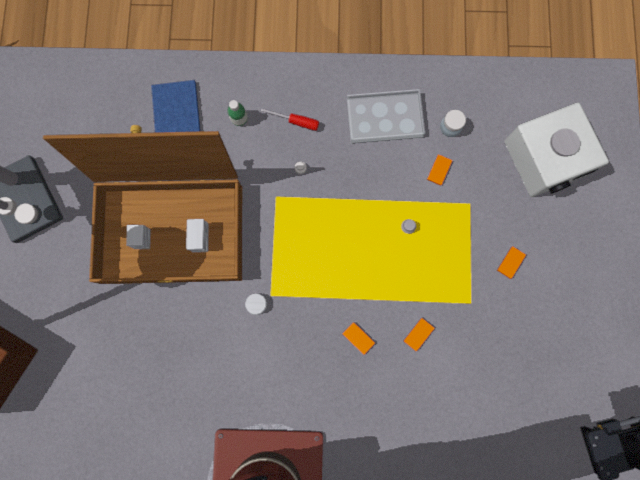

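The expected top outlines (z = 57 mm) fall on both piles in both views. The mat holds only the loupe at (409,226), which is where it started. The white objects at (301,168) and (256,304) have not moved. The lid stands open past upright and the arm is clear, so I'm handing the job in.

```bash
python3 -c "
from plant import order; order.close_job()"
```

```text
the job is handed in; nothing more can be done
```

I opened the lid and stacked all eight plates in the box, four long and four short, each pile on its own base plate. I handed the job in at about 105 s of the 210 s allowed.

- **Lid:** I pushed it up by the inside of its free edge. It measured about 1.7 rad just after the push, and the final picture shows it still standing open. At first contact the wrist force briefly read about 24 N.
- **Knocked plate:** The first short plate was knocked off its base after I placed it, and it was left leaning on the base's edge. I gripped it by its ends, put it back on the mat, then stacked it again without trouble.
- **Last checks:** The expected outlines of both pile tops (57 mm high) matched the top and side pictures. The mat held only the loupe. The loupe, both white objects and the orange plates were where they started, and the arm was clear.
- **Readings that disagreed:** Automatic offsets for the finished piles differed by up to about 3 mm depending on the brightness threshold. Two thresholds found no short pile at all, because its top was in shadow. For that pile I relied on the outline match and on readings of about 1 mm after each of the first three short plates; the fourth was checked by the outline only.

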